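# Set the nail lamp's sliding light shield off its tight spot and switch the lamp on

### The arm

A 6-joint arm with a two-finger parallel gripper is mounted at the origin on the work surface. World frame = base frame: x ahead of the robot, y to its left, z up, the work surface at z = 0. Lengths are in mm, angles in rad, forces in N, time in s.
With the tool pointing down it reaches from about 300 to 850 mm from the base axis. Payload 4.2 kg.
Tool frame: the origin (TCP) lies at the very end of the fingers, on their centre line; the grasp point (between the pads) lies 19 mm behind it; z points along the fingers, y is the line along which they close (so a half turn about z gives the same grasp; the last joint's range is limited). The gripper opens to 91 mm and grips with 3 to 60 N. Pads are 32 mm wide; open, the fingers measure 118 mm over their backs; the gripper's body (76 mm by 178 mm) begins 60 mm behind the grasp point.
Start: joints at [-1.18, 0.32, 1.565, -0, 1.257, -0.02], TCP at [229.627, -527.176, 213.976] pointing down, gripper open.
Joint ranges: [-3.11, 3.11], [-0.84, 2.01], [0.21, 2.61], [-1.34, 4.49], [0.05, 2.63], [-2.56, 2.56]. Speed limits (rad/s): [2.57, 2.57, 3.14, 3.14, 3.14, 3.14].

### API

Orientations are given as a 3x3 rotation matrix whose columns are the frame's x, y, z axes.
In Python, from cell import state, get_image, camera_info, ticket gives the robot as it stands.
- The arm moves only by the tool move_arm, never from a script. Its argument "rows" is a list of rows, each a list of 7 numbers: the shift along the tool's x, y, z scaled (see below), then the turn, a rotation vector about the tool's x, y, z scaled (see below), then the opening, from 0 (shut) to 1 (fully open). A call has 1 to 10 rows; each row is the pose to reach, as a shift and turn from the pose commanded when the call began, along the tool's axes at that moment, turning the shorter way round; what a row does not reach only later rows make up. The controller multiplies each number of a shift by 0.15 m and each number of a turn by 2 pi rad. A row lasts 1/8 s, in which the tool goes at most 62.5 mm and 10.7 degrees, less where a joint would pass 70% of its speed; a pose out of reach is approached as far as the arm can. A call with a number of a shift or a turn outside -1 to 1 is refused whole. A call with a gripper value outside its range is refused whole. The fingers move at their own pace and stop on an object; "newtons" is the grip in N (left out, the last holds). Time passes only in rows, so rows that repeat a pose let the fingers close. It gives the time, the measured TCP pose, the force, the opening and the grip force at its end, in the units of the state.
- state(): the state, without advancing time (a new reading comes with each control period).
- get_image(name): name is "scene" or "top"; returns (picture, depth): 384x512x3 uint8, blue, green, red; 384x512 float32, mm along the optical axis (not along the pixel's ray), 0 where there is no reading.
- camera_info(name): a dict with "fovy" (degrees; the focal length in pixels is half the picture's height over the tangent of half this angle, whatever the lens; pixels are square), "cx", "cy" (the principal point, pixels), "dist_coeffs" ([k1, k2, p1, p2, k3] as OpenCV has them; the pictures are not rectified), "extrinsics" (4x4, takes a point from world to camera coordinates). Camera axes: x right, y down, z forward; pixel columns grow to the right and rows downward; lengths in mm; the calibration is good to about 2 mm. A picture is of the moment at which its call begins. camera_info takes no time and is no camera call.
- ticket.sign_off(): hands the job in; it is judged then, once.
The state is a dict: "time": time; "joint_pos": joint angles; "joint_vel": joint speeds; "tau": joint torques, N m; "eef_pos": TCP position; "ee_rot": TCP orientation; "ft_force": force on the tool from outside, world axes, zero at the start; "moment": the same for the moment, N m; "grip_width": finger opening in mm; "gripper_force": force on a finger pad.
Only numpy, scipy, OpenCV 4.12 (cv2) and the standard library are available. Lean on these libraries where they do the work, as an engineer would, in place of code of your own. Each camera call takes 0.05 s, during which the arm holds its last target. There are 200 camera calls.

### The job

Get the nail lamp ready: gently slide its amber light shield along the rail so that it pushes the red stop ahead of it, until you clearly feel the stop bind at the tight spot hidden in the rail, without forcing it on into the squeeze. Then back the shield off, leaving a gap of about 10 mm between it and the red stop, and switch the lamp on by pressing its blue button down and letting go. Move the red stop only with the shield, never with the hand, and leave everything else where it is.

Things in the scene. Friction and masses are not known exactly. Their poses are not given: they have to be found in the camera images.
- lamp: White nail lamp, 180 (x) x 240 (y) x 90 mm (z), fixed in a black tray (rim 18 mm above the sill). Origin: centre of its underside, 5 mm above the sill. x points out of its open front (away from the robot at yaw 0), z up. On its flat top, 72 mm to +x of the centre, a grey rail with edges 3 mm high runs along y. The opening is in the +y half of the front.
- shield: Amber light shield: a 110 mm wide pane before the lamp's front, hung from a black carriage (40 mm in y, 18 mm in x, 9 mm above the lamp's top) in the rail, with a grip tab. Origin: under the tab at the lamp's top surface; axes as the lamp's. Slides only along the lamp's y; closes towards +y, 130 mm travel, starts near the open end; takes about 0.8 N, a little more if fast; stays where left.
- stop: Red stop in the same rail, on the shield's +y side, 18 x 18 mm, 12 mm high. Origin: under its middle at the lamp's top; axes as the lamp's. Pushed by the shield it slides to +y with about 0.5 N. At one unseen place, 10 to 85 mm beyond its start, the rail grips it: from there the push needed rises by 3 N per mm. 3 to 8 N shows the spot; over 12 N is forcing it.
- shield_tab (a point): Centre of the top of the shield's black upright grip tab: 12 mm thick in x, 30 mm long in y, from 9 to 45 mm above the lamp's top, with free room for fingers on its -x and +x sides (the pane and its arm lie no higher than 6 mm above the lamp's top); axes as the lamp's.
- shield_nose (a point): Point on the flat +y end face of the shield's carriage, 6 mm above the lamp's top, on the rail's middle line; axes as the lamp's. This face pushes the stop.
- stop_tail (a point): Point on the flat -y end face of the red stop, 6 mm above the lamp's top, on the rail's middle line; axes as the lamp's. The gap is the distance along y from shield_nose to stop_tail. When the push is taken away, the stop springs back to where the squeeze began and stays there.
- power_button (a joint): Travel of the blue power button, m: 0 released, 0.006 fully down; springs back; takes 5 N to press fully.
- power_button_top (a point): Centre of the top of the blue round power button (28 mm across, in a 44 mm grey ring) on the lamp's top; about 22 mm above the lamp's top when released. Pressed straight down.
- jar_a: Bystander: empty glass jar with a white cap, 48 mm across, 52 mm high, in the tray; origin under its centre.
- jar_b: Bystander: empty glass jar with a black cap, 48 mm across, 52 mm high, in the tray; origin under its centre.
- file: Bystander: frosted glass nail file, 140 x 14 x 4 mm, lying in the tray; origin under its centre.
- comb: Bystander: red plastic comb, 130 x 31 x 5 mm, lying in the tray; origin under its middle.
- polish: Bystander: red nail polish bottle, 32 mm across, 75 mm high, on the sill; origin under its centre.
- buffer: Bystander: yellow nail buffer block, 90 x 26 x 26 mm, on the sill; origin under its centre.
- cup: Bystander: empty blue ceramic cup, 72 mm across, 85 mm high, on the sill; origin under its centre.

How it is judged (in metres and radians):
On the way, in this order (a step that is already met when the one before it is completed fails the run):
1. the shield pushes the red stop into the tight spot, with more than 2 N for 0.1 s (contact force between shield and stop above 2 N), for 0.1 s.
2. the shield is backed off to a gap of 5 to 15 mm from the stop (y of shield_nose in the frame of stop_tail between -0.015 and -0.005 m), for 0.2 s.
3. the power button is pressed down, 4.5 mm or more (value of joint power_button above 0.0045 m), for 0.02 s.
At the end, for the whole second after the job is handed in: The shield stands still 5 to 15 mm short of the red stop, which was left at the tight spot; the power button has been pressed and is up again (within 1.5 mm) (all of step 2 and value of joint power_button below 0.0015 m and linear speed of each of shield, stop below 0.01 m/s); the robot touches nothing.
It fails at once if the stop is forced into the squeeze: the shield pushes it with more than 12 N (contact force between shield and stop above 12 N).
It fails at once if the robot touches the red stop (contact force between any of the fingers, the arm and stop above 0.3 N).
It fails at once if a bystander is shifted by more than 20 mm (distance of any of jar_a, jar_b, file, comb, polish, buffer, cup from where it was at the start of the episode above 0.02 m).
It also fails if it takes over 51 s, if anything falls off the work surface, if the arm or the gripper's body presses on something with over 40 N, if the wrist force passes 120 N, or if a joint passes its speed limit or range.

## Working session

There is one attempt and no reset: what is moved stays moved. The work goes in short steps, Python scripts to look and compute and a tool call to move; the robot and the scene stay as the last step left them, time stands still between calls to the robot, and variables do not carry over. Pictures are saved under pics/ and viewed, at most 10 in all, crops included, and the job is handed in when it is done.

Besides the shell and the picture viewer there is one more tool, called after "Emit:" as a command line: name --pt "numbers of a row" for each row, then --argument value for the rest. move_arm: Moves the arm, as the interface text tells. Its arguments: {"type":"object","properties":{"rows":{"type":"array","items":{"type":"array","items":{"type":"number"}}},"newtons":{"type":"number"}},"required":["rows"]}

```bash
mkdir -p pics; ls
cat > h.py <<'E'
import numpy as np,cv2
from cell import state,get_image,camera_info,ticket
def K(n):
    c=camera_info(n);f=192/np.tan(np.radians(c['fovy'])/2)
    return np.array([[f,0,c['cx']],[0,f,c['cy']],[0,0,1.]]),np.array(c['dist_coeffs'],float),np.array(c['extrinsics'],float)
def ray(n,u,v):
    k,d,E=K(n);p=cv2.undistortPoints(np.array([[[u,v]]],float),k,d)[0,0]
    R=E[:3,:3];return -R.T@E[:3,3],R.T@np.array([p[0],p[1],1.])
def at_z(n,u,v,z):
    o,r=ray(n,u,v);return o+r*(z-o[2])/r[2]
def at_d(n,u,v,d):
    o,r=ray(n,u,v);return o+r*d
def tri(a,b):
    (o,r),(p,s)=ray('scene',*a),ray('top',*b)
    t=np.linalg.lstsq(np.c_[r,-s],p-o,rcond=None)[0]
    A,B=o+r*t[0],p+s*t[1];return (A+B)/2,np.linalg.norm(A-B)
E
python3 - <<'E'
from h import *
s=state();print(s['time'],s['eef_pos'],s['ee_rot'],s['ft_force'])
for n in('scene','top'):
    im,d=get_image(n);cv2.imwrite(f'pics/{n}0.png',cv2.resize(im,(768,576),interpolation=cv2.INTER_CUBIC));np.savez(f'{n}0.npz',im=im,d=d)
    c=camera_info(n);print(n,c['fovy'],c['dist_coeffs'],ray(n,256,192))
E
```

```text
pics
0.0 [ 229.40916111 -526.68723324  213.11277586] [[ 9.16800623e-01  3.99344658e-01 -6.79794450e-04]
 [ 3.99345235e-01 -9.16799130e-01  1.65509360e-03]
 [ 3.77178257e-05 -1.78886351e-03 -9.99998399e-01]] [ 0.07462179  0.2183315  -0.48451723]
scene 44.89409466806775 [-0.15507768  0.          0.          0.          0.        ] (array([1079.63223717, -911.50590753, 1189.33523513]), array([-0.36499627,  0.60806549, -0.70505156]))
top 56.84134138147742 [-0.03235475  0.          0.          0.          0.        ] (array([ 342.10298382,    7.8983828 , 1108.33560166]), array([ 0.17671043, -0.02808375, -0.98388354]))
```

View pics/scene0.png

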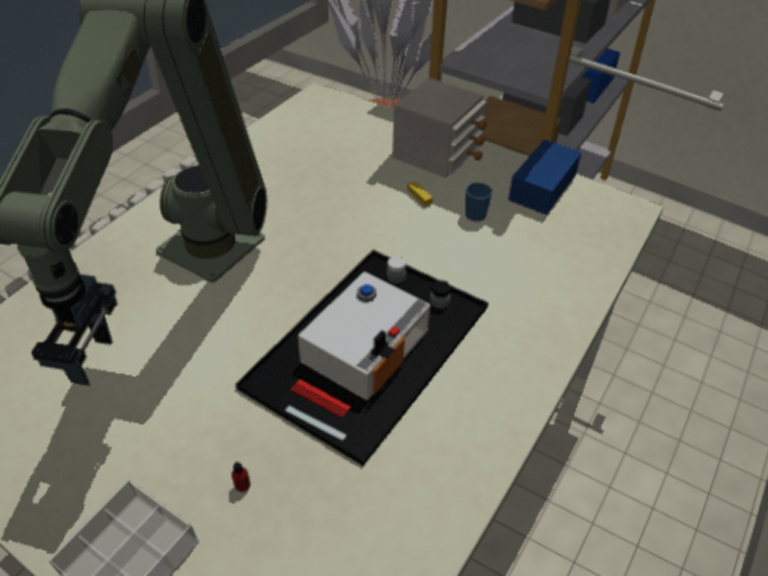

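View pics/top0.png

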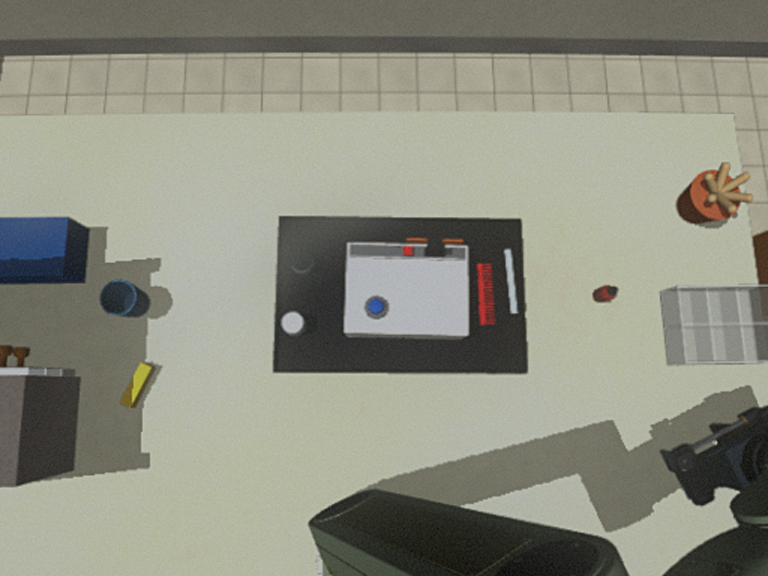

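The scene view shows the lamp at about (365,330), with the tab near (380,342), the red stop at (394,331) and the button at (366,291). In the top view the button is at (376,306), the stop at (408,251) and the tab near (438,247), where +y runs to the left. I'll enlarge both.

Run:
```python
from h import *
a=np.load('scene0.npz')['im'][175:270,195:295];b=np.load('top0.npz')['im'][152:232,222:322]
A=cv2.resize(a,None,fx=6,fy=6,interpolation=cv2.INTER_CUBIC);B=cv2.resize(b,None,fx=8,fy=7.5,interpolation=cv2.INTER_CUBIC)
B=cv2.resize(b,None,fx=7.5,fy=7.5,interpolation=cv2.INTER_CUBIC)
cv2.imwrite('pics/sc.png',A);cv2.imwrite('pics/tc.png',B)
```

```text
(no output)
```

View pics/sc.png

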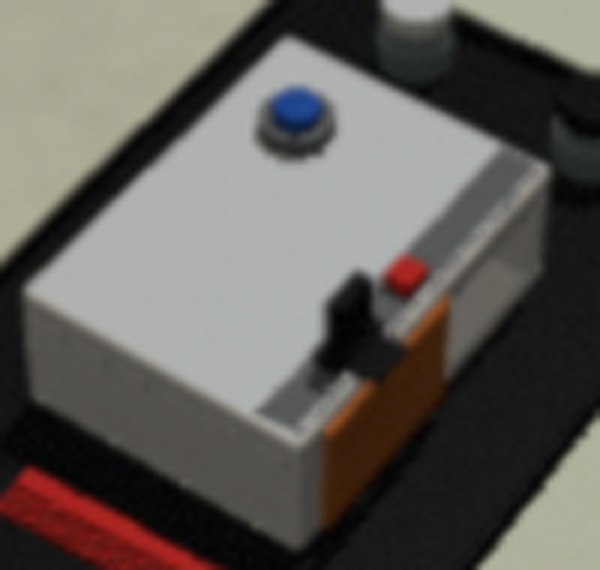

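View pics/tc.png

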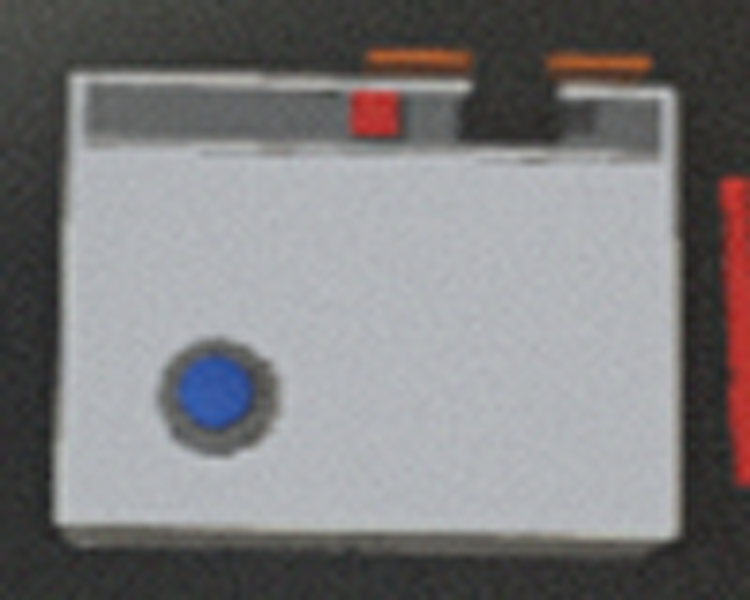

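The crops show the lamp's four top corners clearly. In the scene crop the tab top is at about (349,288), the stop top at (406,268) and the button at (297,106). In the top crop the button is at (215,391) and the stop at (375,113).

```bash
cat >> h.py <<'E'
S=lambda u,v:(195+(u+.5)/6-.5,175+(v+.5)/6-.5)
T=lambda u,v:(222+(u+.5)/7.5-.5,152+(v+.5)/7.5-.5)
E
python3 - <<'E'
from h import *
P={'+x+y':((548,168),(70,72)),'+x-y':((302,445),(678,90)),'-x-y':((25,290),(680,540)),'-x+y':((288,36),(55,525)),'button':((297,106),(215,391)),'stop':((406,268),(375,113))}
R={}
for k,(a,b) in P.items():
    R[k],e=tri(S(*a),T(*b));print(k,R[k].round(1),'gap',round(e,1))
C=np.array([R[k] for k in('+x+y','+x-y','-x-y','-x+y')])
L=np.array([[90,120],[90,-120],[-90,-120],[-90,120]])*1.
# both-view rigid fit
from scipy.optimize import least_squares
def proj(n,X):
    k,d,E=K(n);return cv2.projectPoints(X,cv2.Rodrigues(E[:3,:3])[0],E[:3,3],k,d)[0][:,0]
ks=['+x+y','+x-y','-x-y','-x+y']
ps=np.array([S(*P[k][0]) for k in ks]);pt=np.array([T(*P[k][1]) for k in ks])
def W(q,l):
    c,s=np.cos(q[2]),np.sin(q[2]);return np.c_[q[0]+c*l[:,0]-s*l[:,1],q[1]+s*l[:,0]+c*l[:,1],np.full(len(l),q[3])+l[:,2]]
L3=np.c_[L,np.zeros(4)]
f=lambda q:np.r_[proj('scene',W(q,L3))-ps,proj('top',W(q,L3))-pt].ravel()
r=least_squares(f,[*C.mean(0)[:2],0,95]);q=r.x
print('lamp',q.round(4),'res',r.fun.round(1));np.save('q.npy',q)
def loc(w):
    c,s=np.cos(q[2]),np.sin(q[2]);d=w[:2]-q[:2];return np.r_[c*d[0]+s*d[1],-s*d[0]+c*d[1],w[2]-q[3]].round(1)
print('button',loc(R['button']),'stop',loc(R['stop']))
print('tabtop from scene',loc(at_z('scene',*S(349,288),q[3]+45)))
print('stop scene',loc(at_z('scene',*S(406,266),q[3]+12)),'top',loc(at_z('top',*T(375,113),q[3]+12)))
for y in range(-90,-30,10):
    w=W(q,np.array([[72,y,45.]])); p=proj('top',w)[0];p2=proj('scene',w)[0]
    print(y,w.round(1),((p-[222,152]+.5)*7.5).round(),((p2-[195,175]+.5)*6).round())
for n in('scene','top'):
    d=np.load(n+'0.npz')['d'];uv=S(349,288) if n=='scene' else T(510,90)
    print(n,'depth pt',loc(at_d(n,*uv,d[int(round(uv[1])),int(round(uv[0]))])))
    uv=S(297,106) if n=='scene' else T(215,391);print(loc(at_d(n,*uv,d[int(round(uv[1])),int(round(uv[0]))])))
E
```

```text
+x+y [618.5  51.4  88.3] gap 1.1
+x-y [ 610.6 -187.5   91. ] gap 4.3
-x-y [ 432.4 -180.8   89.8] gap 4.4
-x+y [440.6  58.8  88.3] gap 2.2
button [488.3  -3.4 109.6] gap 1.0
stop [597.9 -66.9 103.4] gap 1.5
lamp [ 5.254273e+02 -6.457910e+01 -3.560000e-02  8.909810e+01] res [ 0.6 -0.2 -0.6  0.6 -1.1  0.1 -0.6 -0.2 -0.1 -0.3 -0.5 -0.6 -0.4 -0.2
 -0.2 -0. ]
button [-39.3  59.8  20.5] stop [72.6  0.2 14.3]
tabtop from scene [ 71.7 -50.5  45. ]
stop scene [71.2  3.7 12. ] top [72.6 -0.4 12. ]
-90 [[ 594.2 -157.1  134.1]] [618. 100.] [305. 337.]
-80 [[ 594.5 -147.1  134.1]] [591.  99.] [316. 325.]
-70 [[ 594.9 -137.1  134.1]] [565.  98.] [328. 313.]
-60 [[ 595.2 -127.1  134.1]] [539.  98.] [339. 300.]
-50 [[ 595.6 -117.1  134.1]] [512.  97.] [351. 288.]
-40 [[ 596.  -107.1  134.1]] [486.  96.] [362. 276.]
scene depth pt [ 74.6 -54.9  51. ]
[-36.1  56.1  25.4]
top depth pt [ 72.6 -48.5  51.7]
[-40.7  59.6  27.3]
```

Emit:
move_arm --pt "0.83 -0.38 0 0 0 -0.179 0.45" --pt "0.83 -0.38 0 0 0 -0.179 0.45" --pt "0.83 -0.38 0 0 0 -0.179 0.45" --pt "0.83 -0.38 0 0 0 -0.179 0.45" --pt "0.83 -0.38 0 0 0 -0.179 0.45" --pt "0.83 -0.38 0 0 0 -0.179 0.45" --pt "0.83 -0.38 0 0 0 -0.179 0.45" --newtons 4

```text
time: 0.98
eef_pos: [320.9, -424.9, 213.6]
ee_rot: [[0.037, 0.999, -0.0], [0.999, -0.037, 0.001], [0.001, -0.0, -1.0]]
ft_force: [-0.5, -0.1, 0.7]
grip_width: 41.0
gripper_force: 0.0
```

```bash
cat >> h.py <<'E'
def shift(x,y,z):
    s=state();d=np.array([x,y,z])-s['eef_pos'];return (s['ee_rot'].T@d/150).round(3)
E
python3 - <<'E'
from h import *
s=state();print(s['time'],s['eef_pos'],s['ee_rot'].round(4),s['ft_force'],s['joint_pos'],s['grip_width'])
print(shift(595.5,-121.5,200))
q=np.load('q.npy')
d=np.load('scene0.npz')['d']
for n,f in(('scene',S),('top',T)):
    d=np.load(n+'0.npz')['d'];P=[]
    for lx in range(-70,40,15):
        for ly in(-90,-70,-40,-20,0,20):
            w=np.array([[q[0]+lx,q[1]+ly,q[3]]]);k,dd,E=K(n)
            u=cv2.projectPoints(w,cv2.Rodrigues(E[:3,:3])[0],E[:3,3],k,dd)[0][0,0]
            z=d[int(round(u[1])),int(round(u[0]))]
            if z>0:P.append(at_d(n,*u,z)[2])
    print(n,'lamp top z',np.median(P),np.std(P))
E
```

```text
0.975 [ 320.88238006 -424.94915335  213.59842412] [[ 3.740e-02  9.993e-01 -4.000e-04]
 [ 9.993e-01 -3.740e-02  6.000e-04]
 [ 6.000e-04 -5.000e-04 -1.000e+00]] [-0.52651629 -0.08750388  0.72505003] [-9.45628946e-01  2.53415299e-01  1.66028650e+00 -6.08136361e-06
  1.22864710e+00 -9.08186481e-01] 41.00180783010401
[2.09  1.754 0.091]
scene lamp top z 93.51471693123722 2.792026880438784
top lamp top z 95.09404187323759 1.6125160442657902
```

Emit:
move_arm --pt "1 0.87 0 0 0 0 0.45" --pt "1 0.87 0 0 0 0 0.45" --pt "1 0.87 0 0 0 0 0.45" --pt "1 0.87 0 0 0 0 0.45"

```text
time: 1.48
eef_pos: [458.6, -277.3, 213.7]
ee_rot: [[0.034, 0.999, 0.0], [0.999, -0.034, 0.001], [0.001, 0.0, -1.0]]
ft_force: [-0.8, -0.2, 0.1]
grip_width: 41.2
gripper_force: 0.0
```

Emit:
move_arm --pt "1 0.87 0 0 0 0 0.45" --pt "1 0.87 0 0 0 0 0.45" --pt "1 0.87 0 0 0 0 0.45" --pt "1 0.87 0 0 0 0 0.45" --pt "1 0.87 0 0 0 0 0.45"

```text
time: 2.1
eef_pos: [592.0, -135.1, 213.4]
ee_rot: [[0.036, 0.999, -0.002], [0.999, -0.036, -0.001], [-0.001, -0.002, -1.0]]
ft_force: [-0.1, 0.4, -0.0]
grip_width: 40.8
gripper_force: 0.0
```

Run:
```python
from h import *
s=state();print(s['time'],s['eef_pos'],s['ft_force'],shift(594.5,-121.5,160))
im,d=get_image('scene')
k,dd,E=K('scene')
for p in([594.5,-116.5,140],s['eef_pos']):
    u=cv2.projectPoints(np.array([p],float),cv2.Rodrigues(E[:3,:3])[0],E[:3,3],k,dd)[0][0,0];print('px in crop',((u-[195,140])*6).round())
cv2.imwrite('pics/s1.png',cv2.resize(im[140:240,195:325],None,fx=6,fy=6,interpolation=cv2.INTER_CUBIC))
```

```text
2.1 [ 591.97951199 -135.13766484  213.41925696] [-0.05488923  0.36651787 -0.042221  ] [0.092 0.014 0.356]
px in crop [347. 486.]
px in crop [324. 406.]
```

View pics/s1.png

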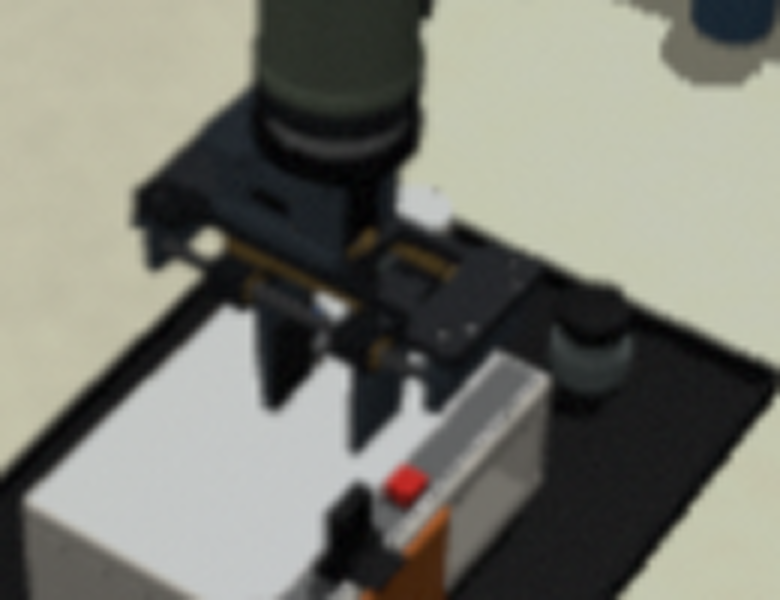

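The tips hang over the lamp behind the tab, with the tab top at (349,498). The pane's midpoint in the top view puts the tab at y ≈ -120, so I'll descend around it about 4 mm to the -y side.

Emit:
move_arm --pt "0.074 0.017 0.2 0 0 0 0.45" --pt "0.074 0.017 0.4 0 0 0 0.45" --pt "0.074 0.017 0.5 0 0 0 0.45" --pt "0.074 0.017 0.6 0 0 0 0.45" --pt "0.074 0.017 0.67 0 0 0 0.45" --pt "0.074 0.017 0.67 0 0 0 0.45"

```text
time: 2.9
eef_pos: [595.1, -123.8, 113.0]
ee_rot: [[0.036, 0.999, -0.001], [0.999, -0.036, 0.0], [0.0, -0.001, -1.0]]
ft_force: [0.0, 0.1, -0.1]
grip_width: 40.9
gripper_force: 0.0
```

Run:
```python
from h import *
im,d=get_image('scene');s=state();print(s['eef_pos'],s['ft_force'])
cv2.imwrite('pics/s2.png',cv2.resize(im[160:260,195:325],None,fx=6,fy=6,interpolation=cv2.INTER_CUBIC))
```

```text
[ 595.54786717 -123.7603966   113.63114407] [-0.54265258  0.54628629  0.27056685]
```

View pics/s2.png

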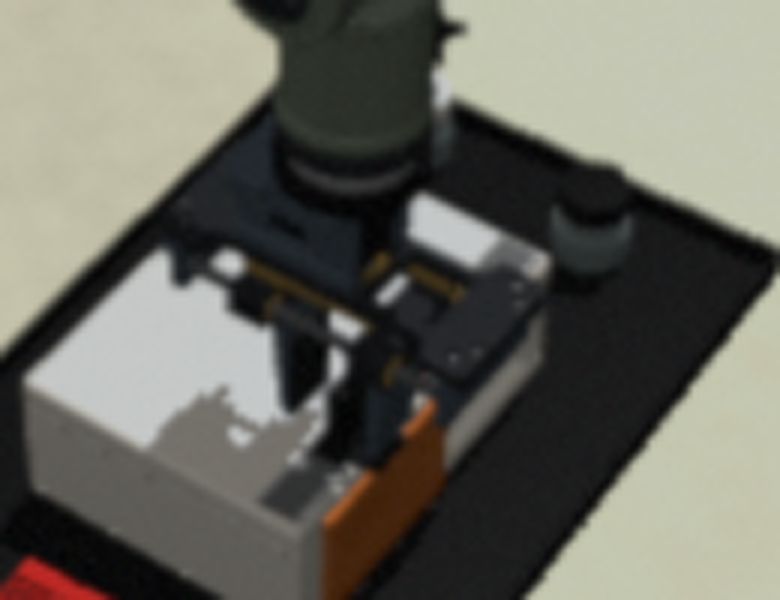

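The tab, around (345,410), stands between the two fingers with no contact. I'll close on it gently.

Emit:
move_arm --pt "0 0 0 0 0 0 0" --pt "0 0 0 0 0 0 0" --pt "0 0 0 0 0 0 0" --pt "0 0 0 0 0 0 0" --pt "0 0 0 0 0 0 0" --pt "0 0 0 0 0 0 0" --newtons 4

```text
time: 3.7
eef_pos: [595.5, -123.6, 113.8]
ee_rot: [[0.035, 0.999, 0.0], [0.999, -0.035, -0.0], [-0.0, 0.0, -1.0]]
ft_force: [-1.0, 1.1, 3.5]
grip_width: 12.1
gripper_force: 4.0
```

Emit:
move_arm --pt "0.015 0 0 0 0 0 0" --pt "0.03 0 0 0 0 0 0" --pt "0.045 0 0 0 0 0 0" --pt "0.06 0 0 0 0 0 0" --pt "0.075 0 0 0 0 0 0" --pt "0.09 0 0 0 0 0 0"

```text
time: 4.45
eef_pos: [595.9, -110.0, 113.7]
ee_rot: [[0.035, 0.999, 0.0], [0.999, -0.035, -0.0], [-0.0, 0.0, -1.0]]
ft_force: [-1.1, -0.9, 4.2]
grip_width: 11.5
gripper_force: 4.0
```

```bash
python3 -c "
from h import *
s=state();print(s['eef_pos'],s['ft_force'],s['moment'],s['tau'])
get_image('top');s=state();print(s['eef_pos'],s['ft_force'])"
```

```text
[ 595.94063803 -110.00159194  113.71643099] [-1.09616427 -0.93779945  4.18561842] [-0.16358555  0.14054105 -0.0599628 ] [  0.54373356 -42.47807622 -19.78347301   0.32486158  -0.31600971
  -0.08918489]
[ 595.96886501 -109.70076257  113.716819  ] [-1.29590503  0.18163197  5.27378105]
```

Emit:
move_arm --pt "0.012 0 0 0 0 0 0" --pt "0.024 0 0 0 0 0 0" --pt "0.036 0 0 0 0 0 0" --pt "0.048 0 0 0 0 0 0" --pt "0.06 0 0 0 0 0 0" --pt "0.072 0 0 0 0 0 0"

```text
time: 5.25
eef_pos: [596.3, -99.2, 113.7]
ee_rot: [[0.035, 0.999, 0.0], [0.999, -0.035, -0.0], [-0.0, 0.0, -1.0]]
ft_force: [-0.6, -0.7, 5.6]
grip_width: 11.8
gripper_force: 4.0
```

Emit:
move_arm --pt "0.01 0 0 0 0 0 0" --pt "0.02 0 0 0 0 0 0" --pt "0.03 0 0 0 0 0 0" --pt "0.03 0 0 0 0 0 0"

```text
time: 5.75
eef_pos: [596.5, -94.7, 113.7]
ee_rot: [[0.035, 0.999, 0.0], [0.999, -0.035, -0.0], [-0.0, 0.0, -1.0]]
ft_force: [-1.3, -0.1, 5.6]
grip_width: 12.3
gripper_force: 4.0
```

Emit:
move_arm --pt "0.008 0 0 0 0 0 0" --pt "0.016 0 0 0 0 0 0" --pt "0.024 0 0 0 0 0 0"

```text
time: 6.12
eef_pos: [596.6, -91.3, 113.7]
ee_rot: [[0.035, 0.999, 0.0], [0.999, -0.035, -0.0], [-0.0, 0.0, -1.0]]
ft_force: [-1.8, -1.3, 4.6]
grip_width: 12.0
gripper_force: 4.0
```

Run:
```python
from h import *
im,d=get_image('top');np.save('t3.npy',im);s=state();print(s['eef_pos'],s['ft_force'])
hsv=cv2.cvtColor(im,cv2.COLOR_BGR2HSV)
m=((hsv[...,0]<5)|(hsv[...,0]>174))&(hsv[...,1]>170)&(hsv[...,2]>100);m[:150]=0;m[180:]=0
v,u=np.nonzero(m[:,:300]);print(len(u),u.min(),u.max(),v.min(),v.max()) if len(u) else print('hidden')
i0=np.load('top0.npz')['im'];h0=cv2.cvtColor(i0,cv2.COLOR_BGR2HSV)
m=((h0[...,0]<5)|(h0[...,0]>174))&(h0[...,1]>170)&(h0[...,2]>100);m[:150]=0;m[180:]=0
v,u=np.nonzero(m[:,:300]);print(len(u),u.min(),u.max(),v.min(),v.max())
```

```text
[596.64227193 -91.12718467 113.71493159] [-1.01087034 -1.24836299  4.57140549]
hidden
23 269 274 165 169
```

Emit:
move_arm --pt "0.008 0 0 0 0 0 0" --pt "0.016 0 0 0 0 0 0" --pt "0.024 0 0 0 0 0 0"

```text
time: 6.55
eef_pos: [596.7, -87.7, 113.7]
ee_rot: [[0.035, 0.999, 0.0], [0.999, -0.035, -0.0], [-0.0, 0.0, -1.0]]
ft_force: [-0.6, -1.6, 4.9]
grip_width: 11.6
gripper_force: 4.0
```

Emit:
move_arm --pt "0.008 0 0 0 0 0 0" --pt "0.016 0 0 0 0 0 0" --pt "0.024 0 0 0 0 0 0"

```text
time: 6.92
eef_pos: [596.9, -84.1, 113.7]
ee_rot: [[0.035, 0.999, 0.0], [0.999, -0.035, -0.0], [-0.0, 0.001, -1.0]]
ft_force: [-1.3, -0.7, 5.9]
grip_width: 12.1
gripper_force: 4.0
```

Emit:
move_arm --pt "0.008 0 0 0 0 0 0" --pt "0.016 0 0 0 0 0 0" --pt "0.024 0 0 0 0 0 0"

```text
time: 7.3
eef_pos: [597.0, -80.5, 113.7]
ee_rot: [[0.035, 0.999, 0.0], [0.999, -0.035, -0.0], [-0.0, 0.0, -1.0]]
ft_force: [-1.1, -1.7, 5.2]
grip_width: 12.0
gripper_force: 4.0
```

Emit:
move_arm --pt "0.008 0 0 0 0 0 0" --pt "0.016 0 0 0 0 0 0" --pt "0.024 0 0 0 0 0 0"

```text
time: 7.68
eef_pos: [597.2, -76.9, 113.7]
ee_rot: [[0.035, 0.999, 0.0], [0.999, -0.035, -0.001], [-0.0, 0.0, -1.0]]
ft_force: [-1.2, -1.5, 4.9]
grip_width: 12.3
gripper_force: 4.0
```

Emit:
move_arm --pt "0.008 0 0 0 0 0 0" --pt "0.016 0 0 0 0 0 0" --pt "0.024 0 0 0 0 0 0"

```text
time: 8.05
eef_pos: [597.3, -73.3, 113.7]
ee_rot: [[0.035, 0.999, 0.0], [0.999, -0.035, -0.0], [-0.0, 0.0, -1.0]]
ft_force: [-1.8, -2.1, 5.7]
grip_width: 11.8
gripper_force: 4.0
```

Emit:
move_arm --pt "0.007 0 0 0 0 0 0" --pt "0.014 0 0 0 0 0 0"

```text
time: 8.3
eef_pos: [597.3, -71.2, 113.7]
ee_rot: [[0.035, 0.999, 0.0], [0.999, -0.035, -0.0], [-0.0, 0.0, -1.0]]
ft_force: [-0.7, -1.6, 5.1]
grip_width: 12.0
gripper_force: 4.0
```

Emit:
move_arm --pt "0.008 0 0 0 0 0 0" --pt "0.016 0 0 0 0 0 0" --pt "0.024 0 0 0 0 0 0"

```text
time: 8.68
eef_pos: [597.5, -67.6, 113.7]
ee_rot: [[0.035, 0.999, 0.0], [0.999, -0.035, -0.0], [-0.0, 0.001, -1.0]]
ft_force: [-0.8, -1.3, 5.4]
grip_width: 12.1
gripper_force: 4.0
```

Emit:
move_arm --pt "0.008 0 0 0 0 0 0" --pt "0.016 0 0 0 0 0 0" --pt "0.024 0 0 0 0 0 0"

```text
time: 9.05
eef_pos: [597.6, -64.8, 113.3]
ee_rot: [[0.035, 0.999, 0.0], [0.999, -0.035, -0.002], [-0.002, 0.0, -1.0]]
ft_force: [-1.0, -5.0, 3.6]
grip_width: 11.9
gripper_force: 4.0
```

Emit:
move_arm --pt "0 0 0 0 0 0 0" --pt "0 0 0 0 0 0 0" --pt "0 0 0 0 0 0 0"

```text
time: 9.43
eef_pos: [597.6, -64.6, 113.2]
ee_rot: [[0.035, 0.999, 0.0], [0.999, -0.035, -0.001], [-0.001, 0.0, -1.0]]
ft_force: [-0.1, -4.3, 2.7]
grip_width: 12.1
gripper_force: 4.0
```

The stop has bound: the reading held at 4.3 to 5 N against about 1.5 N while sliding freely. Backing off about 11.2 mm allows for 1.2 mm of squeeze.

Emit:
move_arm --pt "-0.015 0 0 0 0 0 0" --pt "-0.03 0 0 0 0 0 0" --pt "-0.045 0 0 0 0 0 0" --pt "-0.06 0 0 0 0 0 0" --pt "-0.07 0 0 0 0 0 0" --pt "-0.078 0 0 0 0 0 0" --pt "-0.078 0 0 0 0 0 0" --pt "-0.078 0 0 0 0 0 0" --pt "-0.078 0 0 0 0 0 0"

```text
time: 10.55
eef_pos: [597.2, -75.8, 113.3]
ee_rot: [[0.035, 0.999, 0.0], [0.999, -0.035, -0.0], [-0.0, 0.0, -1.0]]
ft_force: [2.8, -0.6, -1.4]
grip_width: 11.9
gripper_force: 4.0
```

Emit:
move_arm --pt "0 0 0 0 0 0 0.4" --pt "0 0 0 0 0 0 0.4" --pt "0 0 0 0 0 0 0.4" --pt "0 0 0 0 0 0 0.4" --pt "0 0 0 0 0 0 0.4"

```text
time: 11.18
eef_pos: [597.0, -75.6, 113.4]
ee_rot: [[0.035, 0.999, -0.0], [0.999, -0.035, -0.0], [-0.0, -0.0, -1.0]]
ft_force: [0.4, -0.1, 0.4]
grip_width: 36.6
gripper_force: 0.0
```

Emit:
move_arm --pt "0 0 -0.1 0 0 0 0.4" --pt "0 0 -0.3 0 0 0 0.4" --pt "0 0 -0.5 0 0 0 0.4" --pt "-0.3 -0.5 -0.6 0 0 0 0" --pt "-0.5 -0.8 -0.6 0 0 0 0" --pt "-0.5 -0.8 -0.6 0 0 0 0" --pt "-0.5 -0.8 -0.6 0 0 0 0"

```text
time: 12.05
eef_pos: [474.6, -146.8, 204.6]
ee_rot: [[0.037, 0.999, 0.002], [0.999, -0.037, -0.0], [-0.0, 0.002, -1.0]]
ft_force: [0.6, -0.5, -0.4]
grip_width: 0.9
gripper_force: 0.0
```

Run:
```python
from h import *
s=state();print(s['time'],s['eef_pos'],s['ft_force'])
a,_=get_image('scene');b,_=get_image('top')
cv2.imwrite('pics/e1.png',np.vstack([cv2.resize(a[190:240,225:295],None,fx=6,fy=6,interpolation=cv2.INTER_CUBIC),cv2.resize(b[150:190,222:322],(420,168),interpolation=cv2.INTER_CUBIC)]))
cv2.imwrite('topb.png',b);cv2.imwrite('sceneb.png',a)
```

```text
12.05 [ 474.61986596 -146.81725928  204.61887486] [ 0.60693348 -0.53975372 -0.3873738 ]
```

View pics/e1.png

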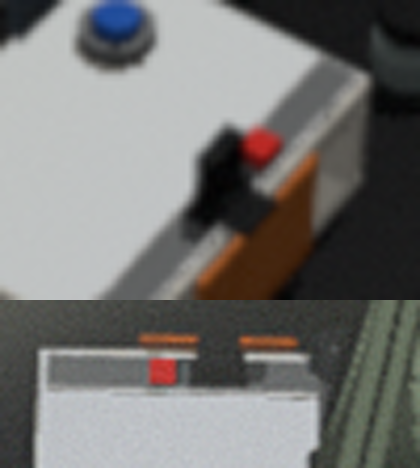

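The tab stands short of the red stop, with the stop at (262,142) in the upper panel and (163,372) in the lower. I'll measure the gap properly from the orange and red extents in the top view, before and after.

Run:
```python
from h import *
q=np.load('q.npy');q[3]=95
def loc(w):
    c,s=np.cos(q[2]),np.sin(q[2]);d=w[:2]-q[:2];return (-s*d[0]+c*d[1])
for im in(np.load('top0.npz')['im'],cv2.imread('topb.png')):
    f=cv2.resize(im[150:185,222:315],None,fx=8,fy=8,interpolation=cv2.INTER_CUBIC)
    h=cv2.cvtColor(f,cv2.COLOR_BGR2HSV)
    red=((h[...,0]<6)|(h[...,0]>172))&(h[...,1]>140)&(h[...,2]>90)
    org=(h[...,0]>=7)&(h[...,0]<18)&(h[...,1]>130)&(h[...,2]>80)
    out=[]
    for m,z in((red,107),(org,98)):
        n,l,st,c=cv2.connectedComponentsWithStats(m.astype(np.uint8));
        g=[i for i in range(1,n) if st[i,4]>150]
        u0=min(st[i,0] for i in g);u1=max(st[i,0]+st[i,2] for i in g);v=np.mean([c[i,1] for i in g])
        P=[loc(at_z('top',222+u/8-.5,150+v/8-.5,z)) for u in(u0,u1)];out.append(P)
    r,o=out;print('stop y',np.round(r,1),'pane y',np.round(o,1),'gap',np.mean(r)-9-np.mean(o)-20)
s=state();print('button shift',shift(487.5,-4,135))
# button xy from top view at z 117
u=T(215,391);print(at_z('top',*u,117),at_z('scene',*S(297,106),117))
```

```text
stop y [ 8.9 -8.6] pane y [   2.4 -109.3] gap 24.601343182928545
stop y [41.3 23.8] pane y [ 48.8 -62.2] gap 10.230423067589705
button shift [0.95  0.043 0.46 ]
[486.77609887  -3.60014692 117.        ] [492.6819589   -9.26722056 117.        ]
```

The gap is 10.2 mm. Next is the button.

Emit:
move_arm --pt "0.4 0.02 0 0 0 0 0" --pt "0.8 0.04 0 0 0 0 0" --pt "0.95 0.043 0.1 0 0 0 0" --pt "0.95 0.043 0.3 0 0 0 0" --pt "0.95 0.043 0.46 0 0 0 0" --pt "0.95 0.043 0.46 0 0 0 0"

```text
time: 12.9
eef_pos: [485.7, -3.0, 132.7]
ee_rot: [[0.034, 0.999, -0.004], [0.999, -0.034, 0.0], [0.0, -0.004, -1.0]]
ft_force: [0.3, 0.5, -0.5]
grip_width: 0.6
gripper_force: 0.0
```

Emit:
move_arm --pt "0 0 0.03 0 0 0 0" --pt "0 0 0.06 0 0 0 0" --pt "0 0 0.08 0 0 0 0" --pt "0 0 0.1 0 0 0 0" --pt "0 0 0.115 0 0 0 0" --pt "0 0 0.115 0 0 0 0"

```text
time: 13.65
eef_pos: [486.0, -4.3, 117.3]
ee_rot: [[0.035, 0.999, 0.0], [0.999, -0.035, -0.0], [-0.0, 0.0, -1.0]]
ft_force: [0.9, -0.6, 1.3]
grip_width: 0.4
gripper_force: 0.7
```

Emit:
move_arm --pt "0 0 0.01 0 0 0 0" --pt "0 0 0.02 0 0 0 0" --pt "0 0 0.02 0 0 0 0"

```text
time: 14.02
eef_pos: [486.0, -4.2, 114.3]
ee_rot: [[0.035, 0.999, 0.0], [0.999, -0.035, -0.0], [-0.0, 0.0, -1.0]]
ft_force: [-1.1, -0.9, 3.7]
grip_width: 0.4
gripper_force: 1.5
```

Emit:
move_arm --pt "0 0 0.008 0 0 0 0" --pt "0 0 0.014 0 0 0 0" --pt "0 0 0.014 0 0 0 0"

```text
time: 14.4
eef_pos: [486.0, -4.2, 112.2]
ee_rot: [[0.035, 0.999, 0.0], [0.999, -0.035, -0.0], [-0.0, 0.0, -1.0]]
ft_force: [-0.8, -0.4, 4.2]
grip_width: 0.3
gripper_force: 2.1
```

Spring contact is clear, so I'll press to the bottom stop.

Emit:
move_arm --pt "0 0 0.008 0 0 0 0" --pt "0 0 0.016 0 0 0 0" --pt "0 0 0.02 0 0 0 0" --pt "0 0 0.02 0 0 0 0"

```text
time: 14.9
eef_pos: [486.1, -4.2, 111.1]
ee_rot: [[0.035, 0.999, 0.001], [0.999, -0.035, -0.0], [-0.0, 0.001, -1.0]]
ft_force: [-4.0, -0.9, 17.4]
grip_width: 0.6
gripper_force: 9.0
```

Bottomed at 17 N with z stalled at 111.1, so the button is fully down. I'll release it and move clear.

Emit:
move_arm --pt "0 0 -0.05 0 0 0 0" --pt "0 0 -0.2 0 0 0 0" --pt "0 0 -0.5 0 0 0 0" --pt "0 0 -0.7 0 0 0 0" --pt "0 -0.7 -0.7 0 0 0 0" --pt "0 -0.7 -0.7 0 0 0 0" --pt "0 -0.7 -0.7 0 0 0 0" --pt "0 -0.7 -0.7 0 0 0 0"

```text
time: 15.9
eef_pos: [381.9, -0.4, 214.2]
ee_rot: [[0.035, 0.999, 0.001], [0.999, -0.035, 0.0], [0.0, 0.001, -1.0]]
ft_force: [0.2, 0.3, 0.7]
grip_width: 0.5
gripper_force: 0.0
```

Run:
```python
from h import *
s=state();print(s['time'],s['eef_pos'],s['ft_force'])
a,_=get_image('scene');b,_=get_image('top')
cv2.imwrite('pics/f.png',np.vstack([cv2.resize(a[175:250,195:295],None,fx=4,fy=4,interpolation=cv2.INTER_CUBIC),cv2.resize(b[150:220,222:322],(400,280),interpolation=cv2.INTER_CUBIC)]))
```

```text
15.9 [ 3.81919331e+02 -3.63661985e-01  2.14157982e+02] [0.2196153  0.28338299 0.68168185]
```

View pics/f.png

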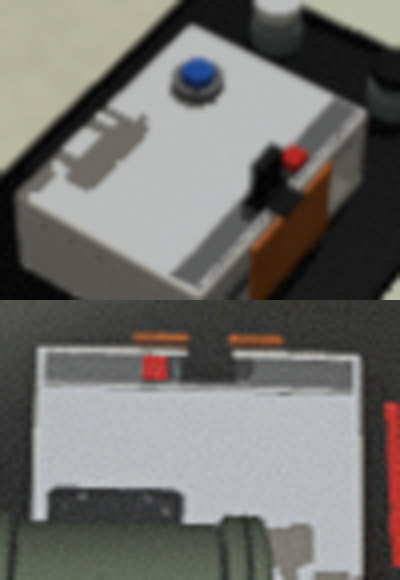

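The button at (197,72) is up again, the shield and the stop (red at (155,368)) have not moved since the gap was measured, and the robot is clear. Handing in.

```bash
python3 -c "
from cell import ticket
print(ticket.sign_off())"
```

```text
the job is handed in; nothing more can be done
None
```

I handed the job in: the stop was felt to bind at the tight spot (about 4 to 5 N), the shield was backed off to a measured gap of 10.2 mm, and the blue button was pressed to its end and is up again; the hand-in returned no verdict.

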